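Wedge the incubator door shut

ROBOT

A 7-joint arm with a two-finger parallel gripper is mounted at the origin on the work surface. World frame = base frame: x ahead of the robot, y to its left, z up, the work surface at z = 0. Lengths are in m, angles in rad, forces in N, time in s.
With the tool pointing down it reaches from about 0.4 to 0.9 m from the base axis. Payload 5.5 kg.
Tool frame: the origin (TCP) lies midway between the tips of the shut fingers; the grasp point (between the pads) lies grasp_offset behind it (grasp_offset is the distance from the TCP to the grasp point, in m); z points along the fingers, y is the direction in which the jaws open and shut (so a half turn about z gives the same grasp; the last joint's range is limited). The gripper opens to 85 mm and grips with 20 to 120 N. Pads are 22 mm wide; open, the fingers measure 114 mm over their backs; the gripper's body (76 mm by 85 mm) begins 54 mm behind the grasp point. The pads swing forward as they close: fully open they stand 13 mm farther back than shut.
Start: joints at [1.586, 0.501, -0.427, 1.55, 0.221, 1.138, -0.21], TCP at [0.159, -0.63, 0.231] pointing down, gripper open.
Joint ranges: [-2.88, 2.88], [-0.31, 2.03], [-1.54, 1.56], [0.2, 2.42], [-1.41, 4.55], [0.19, 2.02], [-2.57, 2.57]. Speed limits (rad/s): [2.57, 2.57, 3.14, 3.14, 3.14, 3.14, 3.14].

INTERFACE

Orientations are given as [roll, pitch, yaw] about the fixed x, y, z axes, in that order (R = Rz(yaw) Ry(pitch) Rx(roll)).
In Python, from plant import * gives the robot as it stands. The module is installed in compiled form; this text tells all that it offers.
- The arm moves only by the shell command python3 -m inch 'ROWS' [FORCE]. ROWS is JSON, a list of rows, each a list of 3 entries, a list of its own where there are three numbers: the opening in per cent of the stroke, from 0 (shut) to 100 (fully open), then the shift along the tool's x, y, z in m, then the turn, a rotation vector about the tool's x, y, z in degrees. In form: [[gripper, [tx, ty, tz], [wx, wy, wz]], ...]. A call has 1 to 5 rows; each row is the pose to reach, as a shift and turn from the pose measured when the call began, along the tool's axes at that moment; what a row does not reach only later rows make up. A row lasts 1/8 s, in which the tool goes at most 62.5 mm and 10.7 degrees, less where a joint would pass 70% of its speed; a pose out of reach is approached as far as the arm can. A call with a gripper value outside its range is refused whole. The fingers move at their own pace and stop on an object; FORCE is the grip in N (left out, the last holds). Time passes only in rows, so rows that repeat a pose let the fingers close. It gives the time, the measured TCP pose, the force and the opening at its end, in the units of the state.
- observe(): the state, without advancing time (a new reading comes with each control period).
- read_camera(name): name is "scene" or "side" or "wrist"; returns the picture (400x640x3 uint8, red, green, blue); there is no depth.
- get_calibration(name): a dict with "vfov" (degrees; the focal length in pixels is half the picture's height over the tangent of half this angle, whatever the lens; pixels are square), "cx", "cy" (the principal point, pixels), "rvec" (rotation vector, rad) and "tvec" (3), from world to camera coordinates, as OpenCV has them. Camera axes: x right, y down, z forward; pixel columns grow to the right and rows downward; lengths in m; the calibration is good to about 2 mm. A picture is of the moment at which its call begins: read the wrist's pose just before it. get_calibration takes no time and is no camera call; for the wrist camera it gives the pose at the moment of the call.
- job_done(): hands the job in, once; it reports no verdict.
The state is a dict: "clock": time; "joints": joint angles; "joint_vel": joint speeds; "tau": joint torques, N m; "tool_pos": TCP position; "orientation": TCP orientation; "force": force on the tool from outside, world axes, zero at the start; "ft_torque": the same for the moment, N m; "gripper_width": finger opening in m.
Only numpy, scipy, OpenCV 4.12 (cv2) and the standard library are available. Lean on these libraries where they do the work, as an engineer would, in place of code of your own. Each camera call takes 0.05 s, during which the arm holds its last target.

TASK

The latch of the small incubator is gone and its door hangs ajar. Swing the door fully shut, then slide the wooden wedge, thin end first and lying flat on the bench, straight under the half of the door away from the hinges, and tap it in until it is firmly jammed at about 12 N of push, no harder, since the door must not be strained. Let go so that the wedge alone keeps the door shut, and leave the other things on the bench alone.

Things in the scene. Friction and masses are not known exactly. Their poses are not given: they have to be found in the camera images.
- doorway (a point): Bench point (z = 0) below the middle of the outer face of the shut door of a fixed aluminium incubator (260 deep, 280 wide, 250 mm high). x points into the incubator, square to the shut door; y along the front towards the hinges. Incubator floor 50 mm above the bench; feet over 60 mm behind the door's face, over 105 mm to each side: the space behind the door's lower edge is free.
- door (a joint): Door swing, rad: 0 = shut (a stop), larger = open, out to doorway -x; starts 0.2 to 0.55, stays where left. Steel, 240 wide, 185 high, 12 thick. Free edge at doorway y -120 mm when shut. Its lower edge hangs 12 to 19 mm over the bench, not measured. The wedge jams by lifting it on its hinge pins against a stiff spring (12 N/mm) and its 0.45 kg. Over 18 N from the wedge under it strains it.
- wedge_heel (a point): Centre, half-way up, of the heel block of the loose wooden wedge (0.16 kg): block 40 long, 34 wide, 48 mm high; grip it across its width. x points along the wedge to its thin end, z up. Ahead of the block are 50 mm of flat top 24 mm high, then a 100 mm ramp falling from 24 to 4 mm (1 in 5). Underside flat, on the bench; the thin end points roughly to the incubator at the start.
- wedge_tip (a point): Middle of the lower edge of the wedge's thin end, level with its underside, 170 mm ahead of the heel block's centre; same axes. When jammed it lies 40 to 90 mm behind the door's outer face. Friction is about 0.6 on door and bench: 12 N of push presses the door with about 10 N. The push rises 2 to 3 N per mm once the door lifts.
- door_hinge (a point): Bench point (z = 0) under the door's upright hinge line, at doorway x +6, y +120 mm; axes as doorway. A latch plate near the door's free edge stands out 17 mm, 90 to 140 mm above the bench. A push of a newton or two near the free edge swings the door.
- jar: Bystander: small amber jar, 56 across, 85 mm high; origin under its centre.
- dish: Bystander: lidded clear culture dish, 92 across, 24 mm high; origin under its centre.
- tipbox: Bystander: grey box with a white lid, 85 by 120, 64 mm high; origin under its centre.
Things that resemble listed ones, but are neither listed nor needed, are in the scene too. Of the things like the part that bears wedge_heel, leave any that is turquoise or yellow; of the rest the larger one is meant.

How it is judged:
By the outcome, as a careful person would: the job done as asked, in the order asked, and still so for the second after the job is handed in, with the robot touching nothing.
It also fails if it takes over 54 s, if anything falls off the work surface, if the arm or the gripper's body presses on something with over 40 N, if the wrist force passes 120 N, or if a joint passes its speed limit or range.

## Working session

There is one attempt and no reset: what is moved stays moved. The work goes in short steps, Python scripts to look and compute and a shell command to move; the robot and the scene stay as the last step left them, time stands still between calls to the robot, and variables do not carry over. Pictures are saved under pics/ and viewed, and the job is handed in when it is done.

```bash
mkdir -p pics; cat > h.py <<'E'
from plant import *
import numpy as np, cv2
def cal(n):
    c=get_calibration(n); f=200/np.tan(np.radians(c['vfov'])/2)
    K=np.array([[f,0,c['cx']],[0,f,c['cy']],[0,0,1]]); R=cv2.Rodrigues(np.array(c['rvec'],float))[0]; t=np.array(c['tvec'],float)
    return K,R,t
def snap(n,fn):
    k=cal(n); im=read_camera(n); cv2.imwrite('pics/'+fn+'.png',im[:,:,::-1]); np.savez('pics/'+fn+'.npz',K=k[0],R=k[1],t=k[2]); return im
def ld(fn):
    d=np.load('pics/'+fn+'.npz'); return d['K'],d['R'],d['t']
def proj(k,P):
    K,R,t=k; q=(np.atleast_2d(P)@R.T+t)@K.T; return q[:,:2]/q[:,2:]
def pix2z(k,uv,z):
    K,R,t=k; d=R.T@np.linalg.solve(K,np.array([uv[0],uv[1],1.])); C=-R.T@t; return C+d*(z-C[2])/d[2]
E
python3 - <<'E'
from h import *
s=observe(); print({k:np.round(v,4).tolist() for k,v in s.items()})
try: print(grasp_offset)
except Exception as e: print(e)
for n in('scene','side','wrist'):
    snap(n,n+'0'); k=cal(n); print(n,get_calibration(n), -k[1].T@k[2])
E
```

```text
{'clock': 0.0, 'joints': [1.5862, 0.5018, -0.4268, 1.5515, 0.2208, 1.1383, -0.2103], 'joint_vel': [0.0013, 0.0007, -0.0014, 0.0017, 0.0007, 0.0008, 0.0009], 'tau': [-0.0002, -56.9507, -5.8162, -28.0934, 0.0106, 0.012, -0.0], 'tool_pos': [0.1592, -0.6295, 0.2303], 'orientation': [-3.1396, -0.0, 0.2478], 'force': [-0.1875, -0.6957, -0.1181], 'ft_torque': [0.0642, -0.0217, 0.0065], 'gripper_width': 0.0854}
0.0187
scene {'vfov': 51.02927948170018, 'cx': 317.72923795643857, 'cy': 199.73604648340174, 'rvec': array([ 2.08433611,  1.55997693, -0.50551068]), 'tvec': array([-0.26616389, -0.35308331,  1.26577328])} [ 1.05728111 -0.02673172  0.82409654]
side {'vfov': 48.74909501063238, 'cx': 321.5480115007452, 'cy': 205.41398537809022, 'rvec': array([ 0.60214119, -2.4983633 ,  1.35248192]), 'tvec': array([0.51582736, 0.09121045, 1.03516396])} [0.07304351 0.9608454  0.64606687]
wrist {'vfov': 65.91649189398761, 'cx': 316.7984133388625, 'cy': 198.31750259478557, 'rvec': array([-2.30219092,  1.79191172,  0.24815358]), 'tvec': array([-0.64907763, -0.03413834,  0.37967508])} [ 0.22659027 -0.61297128  0.3735551 ]
```

View pics/scene0.png

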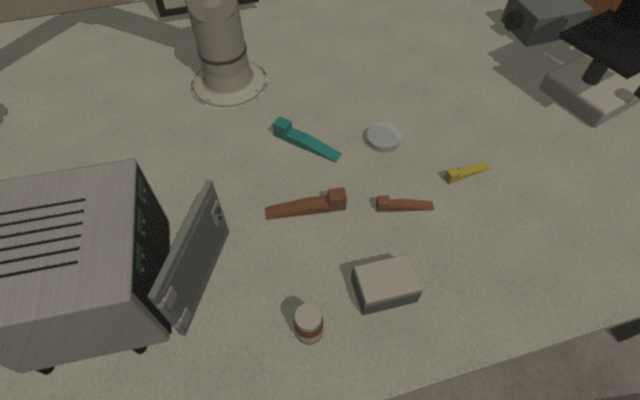

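View pics/side0.png

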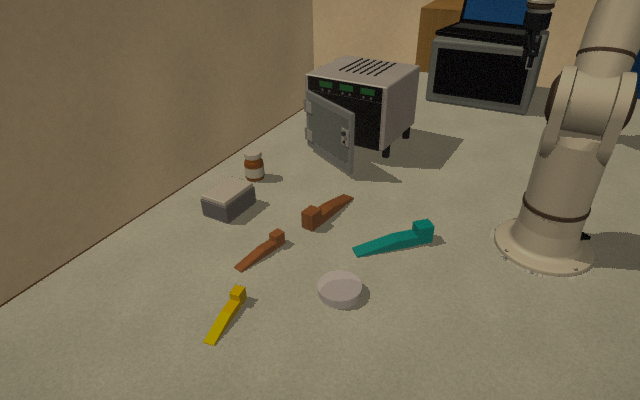

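View pics/wrist0.png

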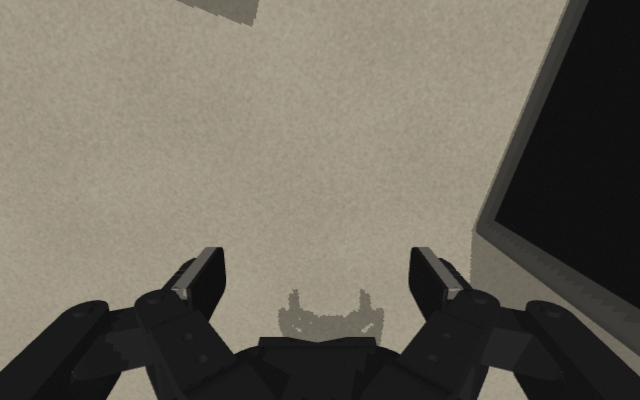

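```bash
python3 - <<'E'
import cv2
a=cv2.imread('pics/scene0.png'); b=cv2.imread('pics/side0.png')
cv2.imwrite('pics/c1.png',cv2.resize(a[150:350,100:366],None,fx=3,fy=3,interpolation=cv2.INTER_CUBIC))
cv2.imwrite('pics/c2.png',cv2.resize(b[50:250,230:496],None,fx=3,fy=3,interpolation=cv2.INTER_CUBIC))
E
```

```text
(no output)
```

View pics/c1.png

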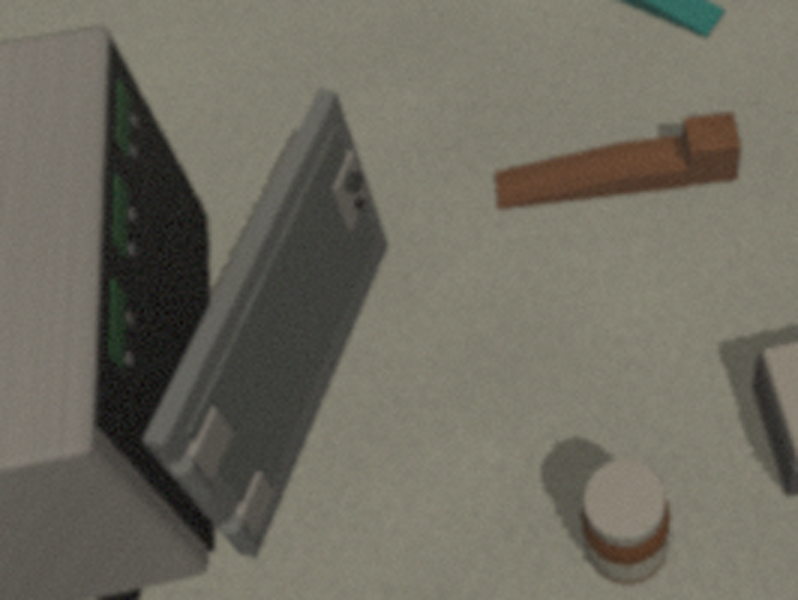

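View pics/c2.png

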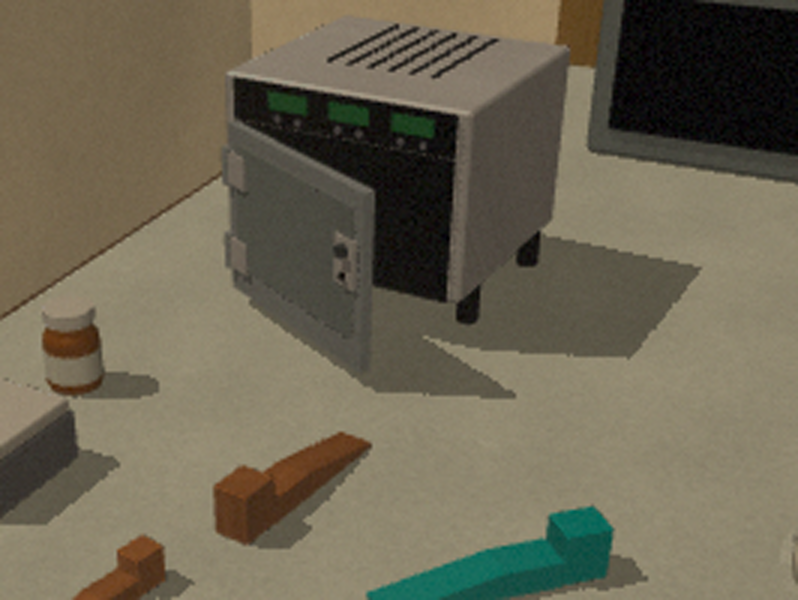

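```bash
cat > fit.py <<'E'
from h import *
from scipy.optimize import least_squares
S=ld('scene0'); D=ld('side0')
sc=lambda p:np.array(p)/3+[100,150]; sd=lambda p:np.array(p)/3+[230,50]
def T(x,y,a,P):
    c,s=np.cos(a),np.sin(a); return np.array([x+c*P[0]-s*P[1],y+s*P[0]+c*P[1],P[2]])
# wedge tip frame
W=[(S,sc((498,205)),(0,.017,.004)),(S,sc((496,172)),(0,-.017,.004)),(S,sc((685,119)),(-.150,-.017,.048)),(S,sc((733,114)),(-.19,-.017,.048)),(S,sc((738,163)),(-.19,.017,.048)),(S,sc((738,180)),(-.19,.017,0)),
(D,sd((215,488)),(-.19,.017,.048)),(D,sd((246,504)),(-.19,-.017,.048)),(D,sd((247,541)),(-.19,-.017,0)),(D,sd((342,433)),(0,.017,.004)),(D,sd((371,445)),(0,-.017,.004))]
f=lambda p:np.concatenate([proj(k,T(p[0],p[1],p[2],P))[0]-uv for k,uv,P in W])
r=least_squares(f,[.6,-.2,-1.57]); print('wedge tip',r.x,np.round(r.fun,1)); 
# body
def door(p,P): # P in door frame: hinge-origin, door shut axes
    c,s=np.cos(p[3]),np.sin(p[3])
    # opening: free edge (-y) goes to -x : rotate (0,-1)->(-s,-c) 
    q=np.array([c*P[0]+s*P[1],-s*P[0]+c*P[1],P[2]]); return T(p[0],p[1],p[2],q+[.006,.12,0])
B=[(S,(135.7,159.3),(0,-.14,'t')),(S,(131.7,305),(0,.14,'t')),(D,(307.3,75),(0,.14,'t')),(D,(385,87.3),(0,-.14,'t')),(D,(419,66),(.26,-.14,'t')),(D,(381.7,150),(0,-.14,.05))]
Dr=[(S,(211,182.3),(-.24,1)),(S,(228.7,231.7),(-.24,0)),(S,(162.3,306.7),(0,1)),(S,(185,334.3),(0,0)),(D,(354.3,113.3),(-.24,1)),(D,(352.3,175),(-.24,0)),(D,(306.7,90.7),(0,1)),(D,(308.3,146.7),(0,0))]
def g(p):
    o=[]
    for k,uv,P in B:
        z=p[4] if P[2]=='t' else P[2]; o.append(proj(k,T(p[0],p[1],p[2],(P[0]+p[5],P[1],z)))[0]-uv)
    for k,uv,P in Dr: o.append(proj(k,door(p,(-.006,P[0],p[6]+.185*P[1])))[0]-uv)
    return np.concatenate(o)
r2=least_squares(g,[.6,-.4,-1.57,.4,.3,.012,.015]); print('doorway',r2.x); print(np.round(r2.fun.reshape(-1,2),1).tolist())
E
python3 fit.py
```

```text
wedge tip [ 0.4941662   0.00434541 -1.7361262 ] [-0.4 -0.1 -0.4 -1.  -0.6 -0.7  0.5 -0.7  1.1 -5.2  0.1  0.9 -1.7 -2.5
 -1.1 -3.2 -1.   0.5 -0.3 -1.5  0.2 -1.7]
doorway [ 0.62060407 -0.19165854 -1.633989    0.41438664  0.2425874   0.02533998
  0.0111691 ]
[[0.3, 1.3], [-0.9, -1.6], [-3.8, -0.6], [1.7, 1.2], [0.6, -0.1], [0.7, 0.4], [-1.1, 0.2], [-1.2, 1.0], [-4.0, -5.9], [3.4, 3.3], [-1.6, 2.1], [-1.2, -0.1], [-2.3, 1.6], [-2.1, -0.0]]
```

```bash
cat > ov.py <<'E'
from fit import *
def ln(im,k,P,Q,off,c):
    a=proj(k,P)[0];b=proj(k,Q)[0]
    a,b=[tuple(int(v) for v in ((x-off)*3+1)*8) for x in(a,b)]
    cv2.line(im,a,b,c,1,cv2.LINE_AA,3)
def box(x0,x1,y0,y1,z0,z1):
    V=[(x,y,z) for x in(x0,x1) for y in(y0,y1) for z in(z0,z1)]
    return [(V[i],V[j]) for i in range(8) for j in range(i+1,8) if sum(np.array(V[i])!=V[j])==1]
def draw(p,w,tag):
    for nm,k,off in(('scene0',S,np.array([100,150])),('side0',D,np.array([230,50]))):
        a=cv2.imread('pics/'+nm+'.png')[off[1]:off[1]+200,off[0]:off[0]+266]; a=cv2.resize(a,None,fx=3,fy=3,interpolation=cv2.INTER_CUBIC)
        for P,Q in box(p[5],p[5]+.26,-.14,.14,.05,p[4]): ln(a,k,T(*p[:3],P),T(*p[:3],Q),off,(0,255,255))
        for P,Q in box(-.006,.006,-.24,0,p[6],p[6]+.185): ln(a,k,door(p,np.array(P)),door(p,np.array(Q)),off,(0,0,255))
        prof=[(0,0),(0,.004),(-.1,.024),(-.15,.024),(-.15,.048),(-.19,.048),(-.19,0),(0,0)]
        for i in range(7):
            for y in(-.017,.017): ln(a,k,T(*w,(prof[i][0],y,prof[i][1])),T(*w,(prof[i+1][0],y,prof[i+1][1])),off,(255,255,0))
            ln(a,k,T(*w,(prof[i][0],-.017,prof[i][1])),T(*w,(prof[i][0],.017,prof[i][1])),off,(255,255,0))
        cv2.imwrite('pics/%s_%s.png'%(tag,nm),a)
if __name__=='__main__': draw(r2.x,r.x,'ov1')
E
python3 ov.py
```

```text
wedge tip [ 0.4941662   0.00434541 -1.7361262 ] [-0.4 -0.1 -0.4 -1.  -0.6 -0.7  0.5 -0.7  1.1 -5.2  0.1  0.9 -1.7 -2.5
 -1.1 -3.2 -1.   0.5 -0.3 -1.5  0.2 -1.7]
doorway [ 0.62060407 -0.19165854 -1.633989    0.41438664  0.2425874   0.02533998
  0.0111691 ]
[[0.3, 1.3], [-0.9, -1.6], [-3.8, -0.6], [1.7, 1.2], [0.6, -0.1], [0.7, 0.4], [-1.1, 0.2], [-1.2, 1.0], [-4.0, -5.9], [3.4, 3.3], [-1.6, 2.1], [-1.2, -0.1], [-2.3, 1.6], [-2.1, -0.0]]
```

View pics/ov1_scene0.png

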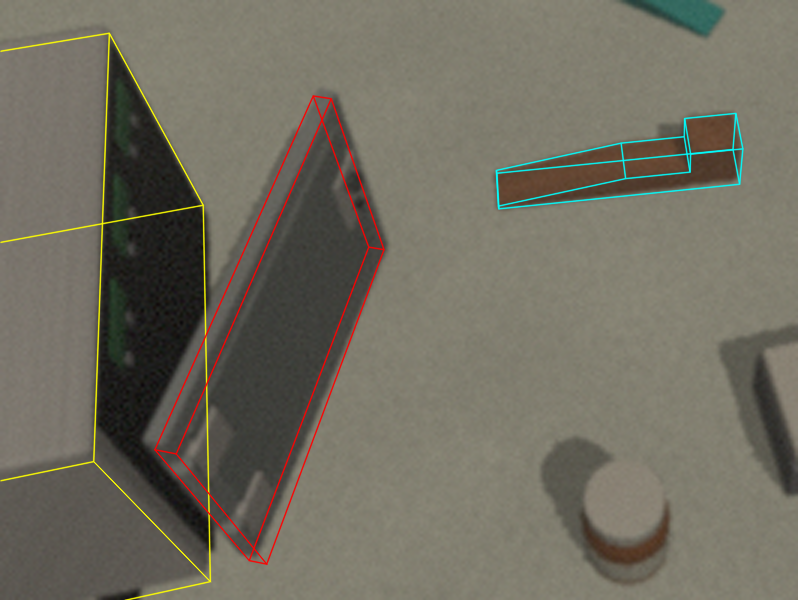

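View pics/ov1_side0.png

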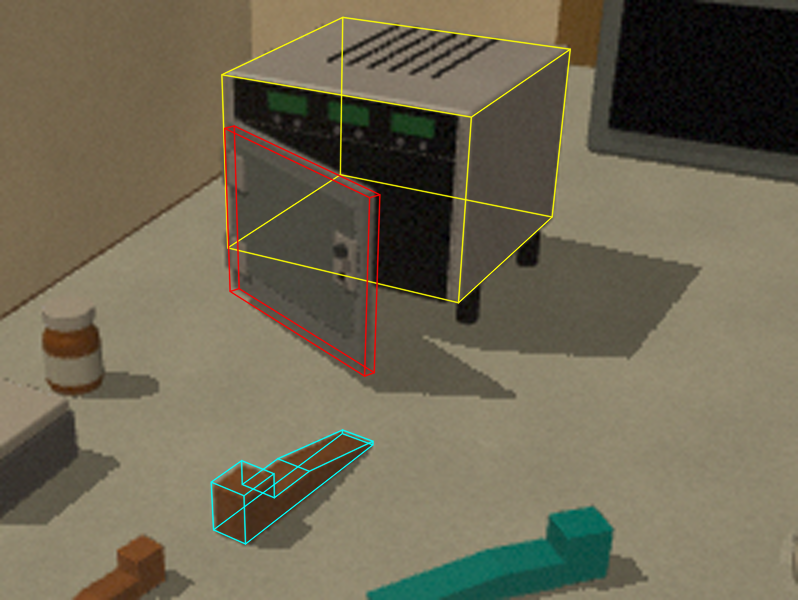

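```bash
python3 - <<'E' | tail -12
from fit import *
print('base scene',proj(S,[0,0,0]),'side',proj(D,[0,0,0]))
print('jar',pix2z(S,(308,313),.085),'box',pix2z(S,(385,276),.064),'dish',pix2z(S,(383,136),.024))
p=r2.x
print('free edge outer',door(p,(-.006,-.24,.1)),'180',door(p,(-.006,-.18,.1)),'shut',T(*p[:3],(0,-.06,.1)))
print('hinge',T(*p[:3],(.006,.12,0)))
print('tip',r.x)
E
```

```text
wedge tip [ 0.4941662   0.00434541 -1.7361262 ] [-0.4 -0.1 -0.4 -1.  -0.6 -0.7  0.5 -0.7  1.1 -5.2  0.1  0.9 -1.7 -2.5
 -1.1 -3.2 -1.   0.5 -0.3 -1.5  0.2 -1.7]
doorway [ 0.62060407 -0.19165854 -1.633989    0.41438664  0.2425874   0.02533998
  0.0111691 ]
[[0.3, 1.3], [-0.9, -1.6], [-3.8, -0.6], [1.7, 1.2], [0.6, -0.1], [0.7, 0.4], [-1.1, 0.2], [-1.2, 1.0], [-4.0, -5.9], [3.4, 3.3], [-1.6, 2.1], [-1.2, -0.1], [-2.3, 1.6], [-2.1, -0.0]]
base scene [[229.61591378  82.84812425]] side [[541.50914198 244.30830436]]
jar [0.7877552  0.02935689 0.085     ] box [0.75057259 0.19657354 0.064     ] dish [0.35960392 0.35108569 0.024     ]
free edge outer [ 0.52959699 -0.08958461  0.1       ] 180 [ 0.5828836  -0.11716245  0.1       ] shut [ 0.56072383 -0.1878695   0.1       ]
hinge [ 0.73998565 -0.20522464  0.        ]
tip [ 0.4941662   0.00434541 -1.7361262 ]
```

```bash
python3 -m inch '[[0,[0.02,-0.03,-0.05],[0,0,0]],[0,[0.05,-0.065,-0.09],[0,0,0]],[0,[0.085,-0.11,-0.11],[0,0,0]],[0,[0.125,-0.155,-0.12],[0,0,0]],[0,[0.165,-0.2,-0.13],[0,0,0]]]' 40; python3 -m inch '[[0,[0.04,-0.047,0],[0,0,0]],[0,[0.08,-0.094,-0.01],[0,0,0]],[0,[0.12,-0.141,-0.01],[0,0,0]],[0,[0.16,-0.188,-0.02],[0,0,0]],[0,[0.2,-0.235,-0.02],[0,0,0]]]'
```

```text
clock: 0.78
tool_pos: [0.2709, -0.3936, 0.3612]
orientation: [-3.141, 0.0, 0.248]
force: [0.8, 0.4, 1.6]
gripper_width: -0.0
clock: 1.4
tool_pos: [0.4079, -0.1149, 0.382]
orientation: [3.141, -0.001, 0.247]
force: [1.5, -0.8, -0.3]
gripper_width: 0.0002
```

```bash
python3 -m inch '[[0,[0.03,-0.02,0],[0,0,-10]],[0,[0.07,-0.05,0.02],[0,0,-20]],[0,[0.1,-0.07,0.03],[0,0,-30]],[0,[0.14,-0.09,0.05],[0,0,-40]],[0,[0.171,-0.096,0.07],[0,0,-50]]]'; python3 -m inch '[[0,[0,0,0],[0,0,-10]],[0,[0,0,0],[0,0,-20]],[0,[0,0,0],[0,0,-22]],[0,[0,0,0],[0,0,-22]]]'
python3 - <<'E'
from h import *
snap('wrist','w1'); print(observe()['joints'],observe()['force'])
E
```

```text
clock: 2.02
tool_pos: [0.5512, 0.0219, 0.3113]
orientation: [3.141, -0.0, 1.127]
force: [-0.5, -0.9, 1.2]
gripper_width: 0.0002
clock: 2.52
tool_pos: [0.5512, 0.0217, 0.3113]
orientation: [3.141, 0.0, 1.509]
force: [0.0, 0.0, 0.7]
gripper_width: -0.0001
[ 0.81938294  0.46056248 -1.204819    1.68909156  0.44575992  1.30314574
 -0.53468493] [0.58200934 0.67205835 0.5835303 ]
```

View pics/w1.png

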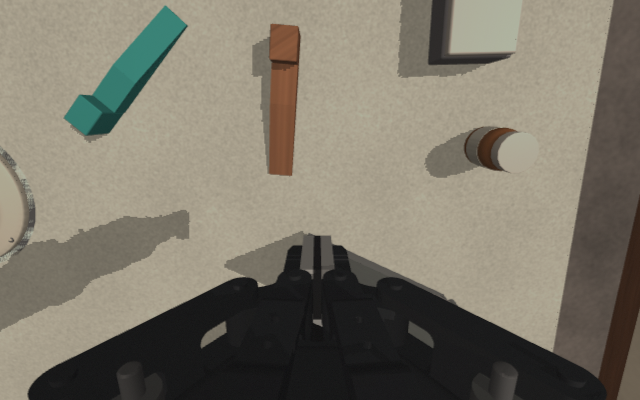

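```bash
python3 -m inch '[[0,[0,0,0.03],[0,-9,0]],[0,[-0.01,0.01,0.07],[0,-18,0]],[0,[-0.02,0.015,0.11],[0,-27,0]],[0,[-0.04,0.02,0.15],[0,-36,0]],[0,[-0.05,0.026,0.19],[0,-45,0]]]'; python3 - <<'E'
from h import *
o=observe();print(o['joints'],o['force'],o['tool_pos'],o['orientation'])
snap('side','s2'); snap('wrist','w2')
a=cv2.imread('pics/s2.png')[40:200,260:473];cv2.imwrite('pics/s2c.png',cv2.resize(a,None,fx=3,fy=3))
E
```

```text
clock: 3.2
tool_pos: [0.5753, -0.0311, 0.1217]
orientation: [3.133, 0.792, 1.5]
force: [1.1, -1.2, -0.0]
gripper_width: 0.0
[ 0.09122141  0.82852368 -0.7021081   1.71865416  1.09249162  1.55462775
 -1.1429911 ] [ 1.06466361 -1.24029881 -0.01483821] [ 0.57531648 -0.03106624  0.12167458] [3.13265471 0.79167988 1.50015085]
```

View pics/s2c.png

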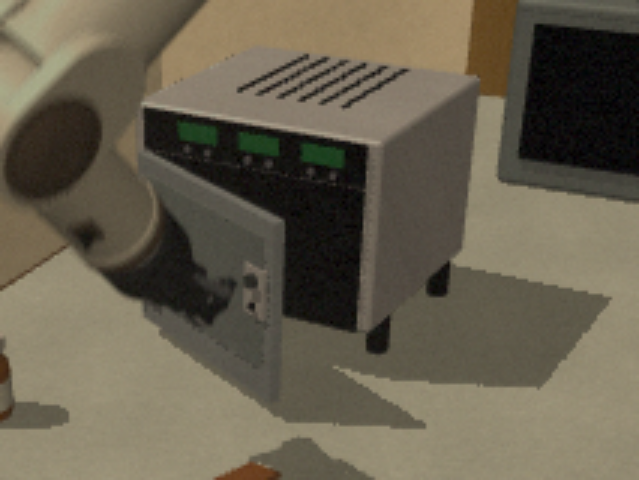

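View pics/w2.png

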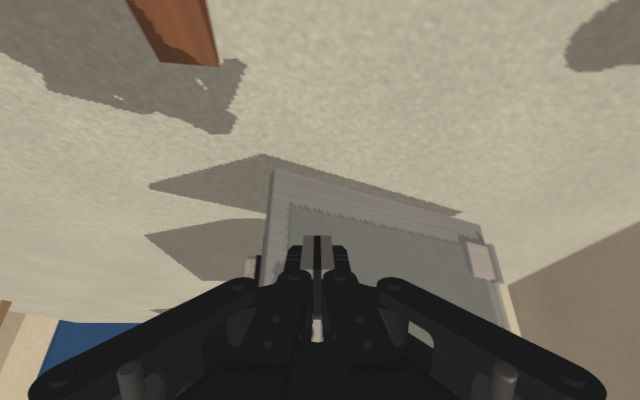

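```bash
python3 -m inch '[[0,[-0.014,0,0.014],[0,0,0]],[0,[-0.028,0,0.028],[0,0,0]],[0,[-0.042,0,0.042],[0,0,0]],[0,[-0.056,0,0.056],[0,0,0]],[0,[-0.07,0,0.07],[0,0,0]]]'; python3 -m inch '[[0,[-0.007,0,0.007],[0,0,0]],[0,[-0.014,0,0.014],[0,0,0]],[0,[-0.021,0,0.021],[0,0,0]],[0,[-0.026,0,0.026],[0,0,0]],[0,[-0.026,0,0.026],[0,0,0]]]'; python3 - <<'E'
from h import *
snap('side','s3'); snap('wrist','w3')
a=cv2.imread('pics/s3.png')[40:200,260:473];cv2.imwrite('pics/s3c.png',cv2.resize(a,None,fx=3,fy=3))
E
```

```text
clock: 3.92
tool_pos: [0.5634, -0.1289, 0.1128]
orientation: [-3.122, 0.789, 1.525]
force: [-0.1, 1.5, -0.1]
gripper_width: -0.0002
clock: 4.55
tool_pos: [0.5611, -0.1663, 0.1129]
orientation: [-3.122, 0.789, 1.524]
force: [0.3, -0.4, -0.0]
gripper_width: -0.0005
```

View pics/s3c.png

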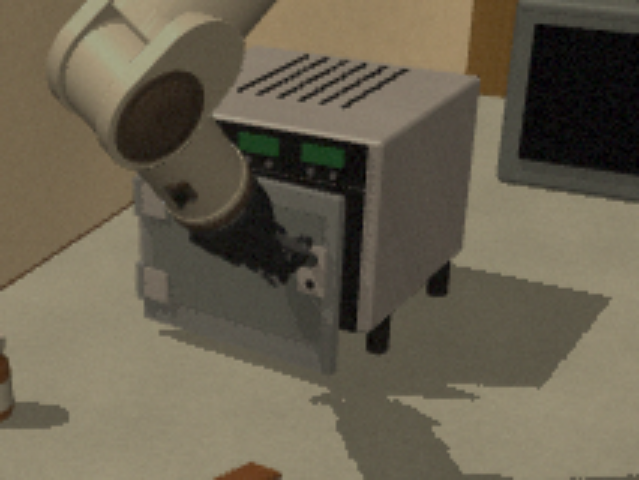

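```bash
for i in 1 2; do :; done; python3 -m inch '[[0,[-0.003,0,0.003],[0,0,0]],[0,[-0.006,0,0.006],[0,0,0]],[0,[-0.008,0,0.008],[0,0,0]],[0,[-0.008,0,0.008],[0,0,0]]]'; python3 -m inch '[[0,[-0.003,0,0.003],[0,0,0]],[0,[-0.006,0,0.006],[0,0,0]],[0,[-0.006,0,0.006],[0,0,0]]]'
```

```text
clock: 5.15
tool_pos: [0.5606, -0.1773, 0.113]
orientation: [-3.123, 0.789, 1.524]
force: [-0.1, 1.3, -0.2]
gripper_width: -0.0002
clock: 5.52
tool_pos: [0.5602, -0.1851, 0.1129]
orientation: [-3.123, 0.788, 1.525]
force: [-1.0, 4.0, -0.5]
gripper_width: 0.0001
```

```bash
python3 -m inch '[[0,[-0.0015,0,0.0015],[0,0,0]],[0,[-0.0015,0,0.0015],[0,0,0]]]';python3 - <<'E'
from h import *
print(observe()['force']);snap('side','s4'); 
a=cv2.imread('pics/s4.png')[40:200,260:473];cv2.imwrite('pics/s4c.png',cv2.resize(a,None,fx=3,fy=3))
E
```

```text
clock: 5.78
tool_pos: [0.5603, -0.1851, 0.1129]
orientation: [-3.123, 0.785, 1.527]
force: [-3.2, 7.8, 3.7]
gripper_width: 0.0001
[-3.1961421   7.78558047  3.65086949]
```

View pics/s4c.png

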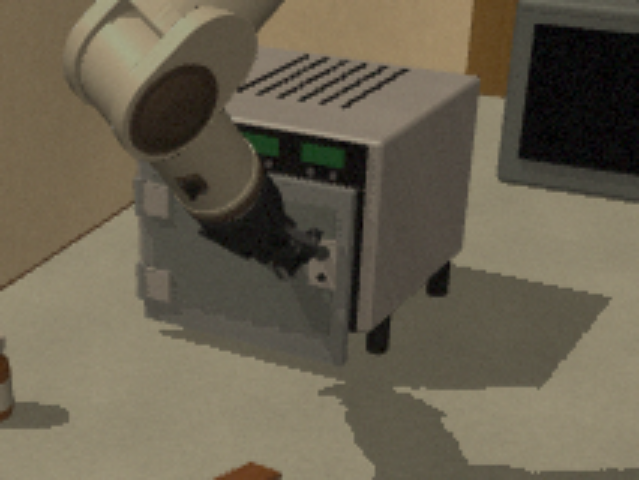

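```bash
python3 -m inch '[[0,[0.014,0,-0.014],[0,0,0]],[0,[0.04,0,-0.04],[0,0,0]],[0,[0.08,0,-0.08],[0,0,0]],[0,[0.12,0,-0.12],[0,0,0]],[0,[0.14,0,-0.16],[0,9,0]]]'; python3 -m inch '[[100,[0,0,0],[0,10,0]],[100,[0,0,0],[0,20,0]],[100,[0,0,0],[0,30,0]],[100,[0,0,0],[0,36,0]],[100,[0,0,0],[0,36,0]]]';python3 - <<'E'
from h import *
for n in('scene','side','wrist'): snap(n,n+'5')
a=cv2.imread('pics/side5.png')[50:250,230:496];cv2.imwrite('pics/s5c.png',cv2.resize(a,None,fx=3,fy=3,interpolation=cv2.INTER_CUBIC))
a=cv2.imread('pics/scene5.png')[150:350,100:366];cv2.imwrite('pics/s5d.png',cv2.resize(a,None,fx=3,fy=3,interpolation=cv2.INTER_CUBIC))
print(observe()['force'])
E
```

```text
clock: 6.45
tool_pos: [0.5702, 0.0346, 0.1234]
orientation: [-3.116, 0.623, 1.538]
force: [0.5, -1.3, 0.4]
gripper_width: -0.0002
clock: 7.08
tool_pos: [0.5703, 0.031, 0.1229]
orientation: [-3.12, -0.003, 1.517]
force: [0.8, -0.7, -0.1]
gripper_width: 0.0852
[-0.57587843  0.28763334  0.13770475]
```

View pics/s5c.png

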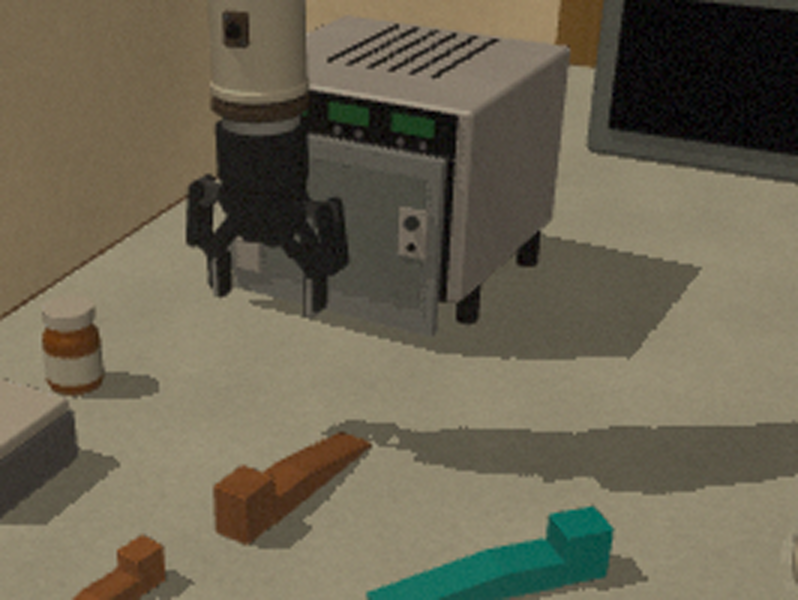

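View pics/s5d.png

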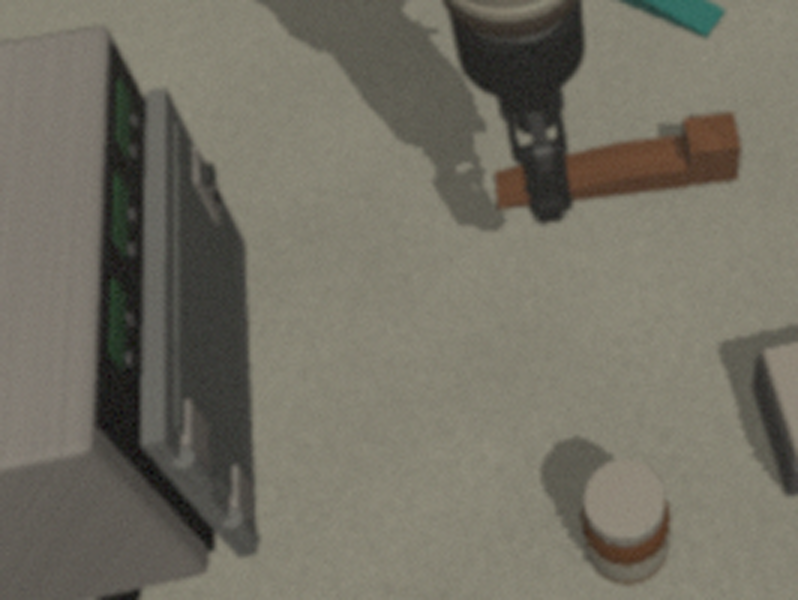

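View pics/wrist5.png

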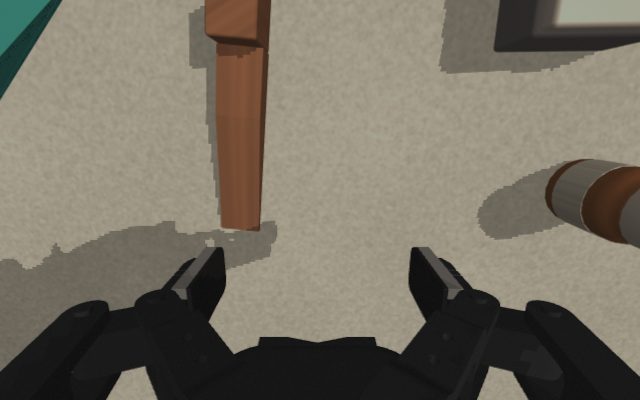

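```bash
cat > fit2.py <<'E'
from h import *
from scipy.optimize import least_squares
from ov import *
S=ld('scene5'); D=ld('side5')
Q=[(S,sc((167,92)),(0,-.12,1)),(S,sc((244,243)),(0,-.12,0)),(S,sc((257,550)),(0,.12,0)),(S,sc((147,93)),(.012,-.12,1)),(S,sc((143,445)),(.012,.12,1)),
(D,sd((445,157)),(0,-.12,1)),(D,sd((435,335)),(0,-.12,0)),(D,sd((235,290)),(0,.12,0)),(D,sd((230,122)),(0,.12,1))]
def g2(p): return np.concatenate([proj(k,T(*p[:3],(P[0],P[1],p[3]+.185*P[2])))[0]-uv for k,uv,P in Q])
r3=least_squares(g2,[.6,-.19,-1.6,.015],loss='soft_l1')
if __name__=='__main__':
    print('DOORWAY',r3.x,np.round(g2(r3.x).reshape(-1,2),1).tolist())
    import ov
    for nm,k,off in(('scene5',S,np.array([100,150])),('side5',D,np.array([230,50]))):
        a=cv2.imread('pics/'+nm+'.png')[off[1]:off[1]+200,off[0]:off[0]+266]; a=cv2.resize(a,None,fx=3,fy=3,interpolation=cv2.INTER_CUBIC)
        for P,R_ in box(0,.012,-.12,.12,r3.x[3],r3.x[3]+.185): ln(a,k,T(*r3.x[:3],P),T(*r3.x[:3],R_),off,(0,0,255))
        for P,R_ in box(.012,.272,-.14,.14,.05,.25): ln(a,k,T(*r3.x[:3],P),T(*r3.x[:3],R_),off,(0,255,255))
        cv2.imwrite('pics/ov2_'+nm+'.png',a)
E
python3 fit2.py | grep DOORWAY
```

```text
DOORWAY [ 0.61618128 -0.19565841 -1.6309056   0.01469829] [[-0.6, -0.9], [0.1, -0.5], [0.4, 0.7], [-0.4, -0.1], [-0.1, -0.2], [-0.8, 2.1], [-0.9, 0.6], [0.1, -0.9], [0.1, 0.5]]
```

```bash
python3 -c "
import cv2,numpy as np
cv2.imwrite('pics/ov2.png',cv2.resize(np.vstack([cv2.imread('pics/ov2_scene5.png')[:,:600],cv2.imread('pics/ov2_side5.png')[:400,150:750]]),None,fx=.6,fy=.6,interpolation=cv2.INTER_AREA))"
```

```text
(no output)
```

View pics/ov2.png

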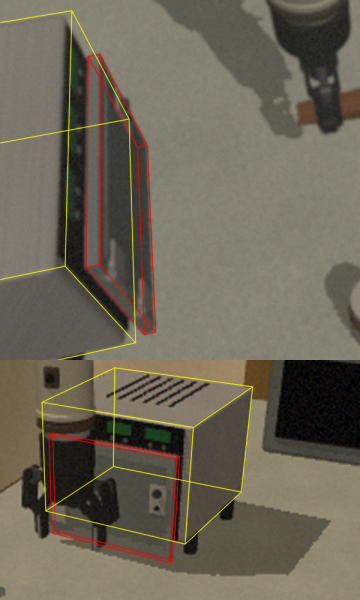

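```bash
cat > fit3.py <<'E'
from ov import *
k1=ld('w1');k5=ld('wrist5')
W2=W[:4]+W[5:6]+W[-2:]+[(k1,(269,174),(0,-.017,.004)),(k1,(292,175),(0,.017,.004)),(k1,(271,25),(-.19,-.017,.048)),(k1,(300,27),(-.19,.017,.048)),(k1,(270,60),(-.15,-.017,.048)),
(k5,(221,228),(0,-.017,.004)),(k5,(260,230),(0,.017,.004)),(k5,(206,35),(-.15,-.017,.048)),(k5,(264,41),(-.15,.017,.048))]
f3=lambda p:np.concatenate([proj(k,T(p[0],p[1],p[2],P))[0]-uv for k,uv,P in W2])
r4=least_squares(f3,r.x,loss='soft_l1')
E
python3 - <<'E' | tail -3
from fit3 import *
print('WEDGE',r4.x,np.round(f3(r4.x).reshape(-1,2),1).tolist())
h=T(*r4.x,(-.17,0,0));print('HEEL',h, 'yaw+pi',r4.x[2]+np.pi)
o=observe();print(o['tool_pos'],o['orientation'])
E
```

```text
WEDGE [ 0.49709253  0.00413137 -1.72651698] [[-0.1, 0.9], [-0.3, -0.0], [-0.5, -0.2], [0.6, -0.3], [0.3, 1.3], [-1.3, -1.7], [-0.7, -2.0], [-0.2, -0.4], [-0.3, 0.7], [0.6, -2.1], [0.3, -1.1], [-0.2, -0.5], [0.8, -0.5], [-1.1, 1.6], [0.3, 0.4], [-5.4, 0.4]]
HEEL [0.52345818 0.17207438 0.        ] yaw+pi 1.4150756751018152
[0.56992077 0.03625066 0.12347994] [-3.12042311 -0.00411934  1.52553683]
```

```bash
python3 -m inch '[[100,[0.045,-0.018,0],[-1.2,0,6.3]],[100,[0.09,-0.036,0],[-1.2,0,6.3]],[100,[0.1336,-0.0525,0],[-1.2,0,6.3]],[100,[0.1336,-0.0525,0],[-1.2,0,6.3]]]'; python3 - <<'E' | tail -3
from fit3 import *
o=observe();x=np.array(o['tool_pos']);print(x,o['orientation'],o['force'])
from scipy.spatial.transform import Rotation as Ro
R=Ro.from_euler('xyz',o['orientation']); print(R.inv().apply(np.array([.52346,.17207,.0115])-x), np.degrees((R.inv()*Ro.from_euler('xyz',[np.pi,0,1.4151])).as_rotvec()))
E
```

```text
clock: 7.72
tool_pos: [0.5207, 0.1796, 0.1262]
orientation: [-3.142, -0.005, 1.428]
force: [0.4, -0.9, 1.1]
gripper_width: 0.0853
[[0.3, 1.3], [-0.9, -1.6], [-3.8, -0.6], [1.7, 1.2], [0.6, -0.1], [0.7, 0.4], [-1.1, 0.2], [-1.2, 1.0], [-4.0, -5.9], [3.4, 3.3], [-1.6, 2.1], [-1.2, -0.1], [-2.3, 1.6], [-2.1, -0.0]]
[0.52065073 0.17960954 0.12620162] [-3.14152934 -0.00460996  1.42815886] [ 0.41454103 -0.94393588  1.0783736 ]
[-0.00759232  0.00385978  0.1146676 ] [-0.00535233 -0.26410366  0.74822459]
```

```bash
python3 -m inch '[[100,[-0.0076,0.0039,0.045],[0,-0.26,0.75]],[100,[-0.0076,0.0039,0.09],[0,-0.26,0.75]],[100,[-0.0076,0.0039,0.118],[0,-0.26,0.75]],[100,[-0.0076,0.0039,0.118],[0,-0.26,0.75]]]'; python3 - <<'E' | tail -3
from fit3 import *
o=observe();print(o['tool_pos'],o['orientation'],o['force'])
snap('wrist','w6');snap('side','s6')
E
```

```text
clock: 8.22
tool_pos: [0.5215, 0.1722, 0.0063]
orientation: [-3.138, 0.003, 1.418]
force: [0.3, 0.4, 0.6]
gripper_width: 0.0854
  0.0111691 ]
[[0.3, 1.3], [-0.9, -1.6], [-3.8, -0.6], [1.7, 1.2], [0.6, -0.1], [0.7, 0.4], [-1.1, 0.2], [-1.2, 1.0], [-4.0, -5.9], [3.4, 3.3], [-1.6, 2.1], [-1.2, -0.1], [-2.3, 1.6], [-2.1, -0.0]]
[0.52151979 0.17223673 0.00625145] [-3.13791671e+00  2.67024689e-03  1.41755939e+00] [0.29336035 0.43008486 0.56845539]
```

View pics/w6.png

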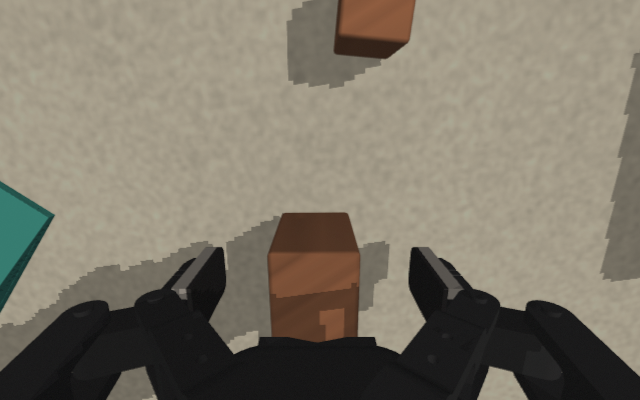

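```bash
python3 -m inch '[[30,[0,0,0],[0,0,0]],[30,[0,0,0],[0,0,0]],[30,[0,0,0],[0,0,0]],[30,[0,0,0],[0,0,0]],[30,[0,0,0],[0,0,0]]]' 40;  python3 - <<'E' | tail -1
from h import *
o=observe();print(o['tool_pos'],o['orientation'],o['force'])
E
```

```text
clock: 8.95
tool_pos: [0.5241, 0.1733, 0.0098]
orientation: [3.14, -0.0, 1.417]
force: [-1.5, -1.1, 5.1]
gripper_width: 0.0337
[0.52405784 0.17334413 0.00975317] [ 3.14022681e+00 -3.65404814e-04  1.41656917e+00] [-1.48728614 -1.10332338  5.06547023]
```

```bash
python3 - <<'E' | tail -2
from fit import *
from scipy.spatial.transform import Rotation as Ro
o=observe();x=np.array(o['tool_pos']);R=Ro.from_euler('xyz',o['orientation'])
g=T(.6162,-.1957,-1.6309,(-.2,-.065,x[2]+.005));print(g)
print(R.inv().apply(g-x), np.degrees((R.inv()*Ro.from_euler('xyz',[np.pi,0,1.5107])).as_rotvec()))
E
```

```text
[0.56333087 0.00784325 0.01475317]
[-0.15750165  0.06423739 -0.00496982] [ 0.07918492 -0.01723747 -5.39331284]
```

```bash
python3 -m inch '[[30,[0,0,-0.005],[0,0,0]],[30,[-0.04,0.015,-0.006],[0,0,-1]],[30,[-0.08,0.03,-0.006],[0,0,-2.5]],[30,[-0.12,0.048,-0.006],[0,0,-4]],[30,[-0.1575,0.0642,-0.006],[0,0,-5.4]]]';  python3 - <<'E' | tail -3
from fit import *
snap('wrist','w7');snap('side','s7');snap('scene','c7')
from scipy.spatial.transform import Rotation as Ro
o=observe();x=np.array(o['tool_pos']);R=Ro.from_euler('xyz',o['orientation'])
g=T(.6162,-.1957,-1.6309,(-.2,-.065,.0098));print(x,o['force'])
print(R.inv().apply(g-x), np.degrees((R.inv()*Ro.from_euler('xyz',[np.pi,0,1.5107])).as_rotvec()))
a=cv2.imread('pics/s7.png')[50:250,230:496];b=cv2.imread('pics/c7.png')[150:350,100:366]
cv2.imwrite('pics/s7c.png',cv2.resize(np.vstack([a,b]),None,fx=1.5*1,fy=1.5,interpolation=cv2.INTER_CUBIC))
E
```

```text
clock: 9.57
tool_pos: [0.5635, 0.0059, 0.0158]
orientation: [3.14, 0.0, 1.511]
force: [0.6, 0.6, -1.9]
gripper_width: 0.0336
[[0.3, 1.3], [-0.9, -1.6], [-3.8, -0.6], [1.7, 1.2], [0.6, -0.1], [0.7, 0.4], [-1.1, 0.2], [-1.2, 1.0], [-4.0, -5.9], [3.4, 3.3], [-1.6, 2.1], [-1.2, -0.1], [-2.3, 1.6], [-2.1, -0.0]]
[0.56368842 0.00368386 0.01533384] [ 0.04531004  0.19726361 -1.91259305]
[ 0.00413473 -0.00063836  0.00552705] [ 0.05451022  0.08597015 -0.36576755]
```

View pics/s7c.png

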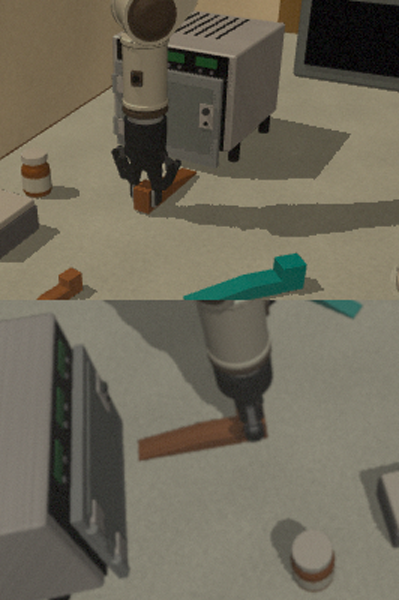

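```bash
python3 -m inch '[[30,[0.003,0,0.003],[0,0,0]],[30,[0.003,0,0.005],[0,0,0]],[30,[0.003,0,0.005],[0,0,0]]]'; python3 - <<'E'
from h import *
print(observe()['force'],observe()['tool_pos'])
E
```

```text
clock: 10.1
tool_pos: [0.5635, 0.0079, 0.0101]
orientation: [3.141, 0.001, 1.506]
force: [0.2, -0.5, -1.7]
gripper_width: 0.0334
[ 0.16459953 -0.52084206 -1.72632085] [0.56347284 0.00788737 0.01014465]
```

```bash
python3 -m inch '[[30,[0,0,0.001],[0,0,0]],[30,[0,0,0.001],[0,0,0]]]';python3 -m inch '[[30,[0,0,0.001],[0,0,0]],[30,[0,0,0.001],[0,0,0]]]'
```

```text
clock: 10.35
tool_pos: [0.5636, 0.0081, 0.0098]
orientation: [3.141, 0.002, 1.507]
force: [-3.2, -1.4, 4.5]
gripper_width: 0.0337
clock: 10.6
tool_pos: [0.5636, 0.0081, 0.0098]
orientation: [3.141, 0.003, 1.507]
force: [-4.3, -1.9, 8.7]
gripper_width: 0.0337
```

```bash
python3 -m inch '[[30,[0,0,-0.0002],[0,0,0]],[30,[-0.015,0,-0.0002],[0,0,-0.1]],[30,[-0.03,0,-0.0002],[0,0,-0.2]],[30,[-0.04,0,-0.0002],[0,0,-0.2]]]';  python3 - <<'E' | tail -2
from fit import *
from scipy.spatial.transform import Rotation as Ro
o=observe();x=np.array(o['tool_pos']);R=Ro.from_euler('xyz',o['orientation'])
g=T(.6162,-.1957,-1.6309,(-.130,-.065,.0098));print(x,o['force'])
print(R.inv().apply(g-x), np.degrees((R.inv()*Ro.from_euler('xyz',[np.pi,0,1.5107])).as_rotvec()))
E
```

```text
clock: 11.1
tool_pos: [0.561, -0.0339, 0.0098]
orientation: [3.141, 0.004, 1.509]
force: [-0.2, 0.6, -1.2]
gripper_width: 0.0337
[ 0.56099959 -0.03385072  0.00982366] [-0.21989772  0.64870901 -1.21933935]
[-0.02824124 -0.00013217  0.00012993] [ 0.04252695  0.2158332  -0.09227671]
```

```bash
python3 -m inch '[[30,[-0.01,0,0],[0,0,0]],[30,[-0.018,0,0],[0,0,0]],[30,[-0.026,0,0],[0,0,0]],[30,[-0.028,0,0],[0,0,0]]]';  python3 - <<'E'
from h import *
print(observe()['force'])
snap('side','s8');snap('scene','c8');snap('wrist','w8')
a=cv2.imread('pics/s8.png')[50:250,230:496];b=cv2.imread('pics/c8.png')[150:350,100:366]
cv2.imwrite('pics/s8c.png',cv2.resize(np.vstack([a[50:],b[:150]]),None,fx=2,fy=2,interpolation=cv2.INTER_CUBIC))
E
```

```text
clock: 11.6
tool_pos: [0.5592, -0.0626, 0.0098]
orientation: [3.141, 0.004, 1.508]
force: [-0.1, 0.8, -2.2]
gripper_width: 0.0338
[-0.10931039  0.81521989 -2.202696  ]
```

View pics/s8c.png

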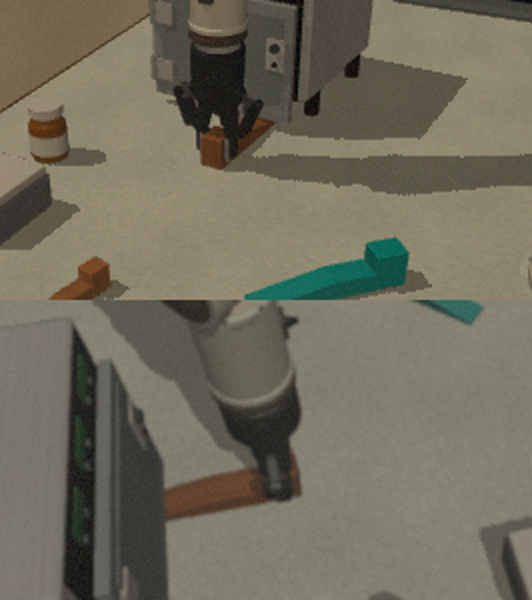

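```bash
python3 -m inch '[[100,[0,0,0],[0,0,0]],[100,[0,0,0],[0,0,0]],[100,[0,0,0],[0,0,0]],[100,[0,0,-0.04],[0,0,0]],[100,[0,0,-0.075],[0,0,0]]]'; python3 -m inch '[[0,[0.02,0,0],[0,0,0]],[0,[0.05,0,0],[0,0,0]],[0,[0.055,0,0],[0,0,0]],[0,[0.055,0,0],[0,0,0]]]';  python3 - <<'E' | tail -3
from fit import *
snap('wrist','w9');snap('side','s9');snap('scene','c9')
from scipy.spatial.transform import Rotation as Ro
o=observe();x=np.array(o['tool_pos']);R=Ro.from_euler('xyz',o['orientation'])
g=T(.6162,-.1957,-1.6309,(-.130-.045,-.065,.014));print(x,o['force'])
print(R.inv().apply(g-x), np.degrees((R.inv()*Ro.from_euler('xyz',[np.pi,0,1.5107])).as_rotvec()))
a=cv2.imread('pics/s9.png')[50:250,230:496];b=cv2.imread('pics/c9.png')[150:350,100:366]
cv2.imwrite('pics/s9c.png',cv2.resize(np.vstack([a[50:],b[:150]]),None,fx=2,fy=2,interpolation=cv2.INTER_CUBIC))
E
```

```text
clock: 12.38
tool_pos: [0.559, -0.0611, 0.0857]
orientation: [3.141, 0.003, 1.51]
force: [-0.1, -0.9, -0.4]
gripper_width: 0.0853
clock: 12.88
tool_pos: [0.5618, -0.0057, 0.0848]
orientation: [-3.141, 0.004, 1.511]
force: [0.2, -0.0, -0.2]
gripper_width: 0.0122
[[0.3, 1.3], [-0.9, -1.6], [-3.8, -0.6], [1.7, 1.2], [0.6, -0.1], [0.7, 0.4], [-1.1, 0.2], [-1.2, 1.0], [-4.0, -5.9], [3.4, 3.3], [-1.6, 2.1], [-1.2, -0.1], [-2.3, 1.6], [-2.1, -0.0]]
[ 0.56210849 -0.00734527  0.08494618] [ 0.26366049 -0.3903273  -0.46331258]
[-0.00947591  0.00038831  0.07098504] [-0.0470876   0.23313796 -0.13236   ]
```

View pics/s9c.png

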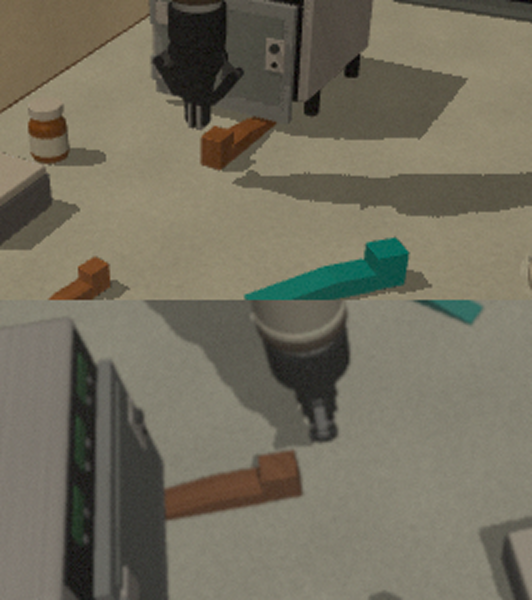

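View pics/w9.png

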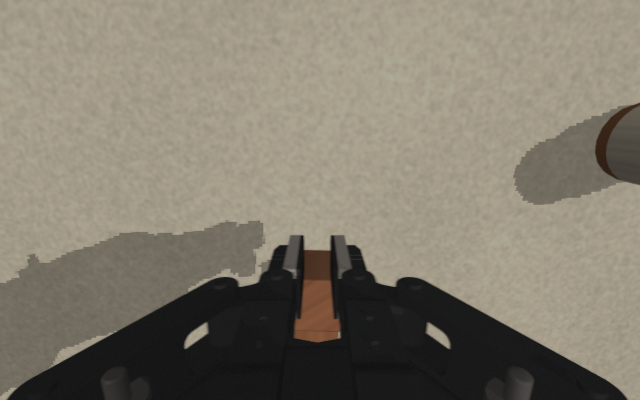

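```bash
python3 -m inch '[[0,[0,0,0.035],[0,0.2,0]],[0,[0,0,0.07],[0,0.2,0]],[0,[0,0.0004,0.07],[0,0.2,-0.1]],[0,[0,0.0004,0.07],[0,0.2,-0.1]]]'; python3 -m inch '[[0,[-0.005,0,0],[0,0,0]],[0,[-0.01,0,0],[0,0,0]],[0,[-0.015,0,0],[0,0,0]],[0,[-0.017,0,0],[0,0,0]],[0,[-0.017,0,0],[0,0,0]]]'; python3 - <<'E'
from h import *
for i in range(4): snap('side','tmp'); print(observe()['force'])
snap('wrist','w10')
E
```

```text
clock: 13.52
tool_pos: [0.5631, -0.0077, 0.0159]
orientation: [3.141, 0.0, 1.51]
force: [0.2, 0.2, -1.0]
gripper_width: 0.0003
clock: 14.15
tool_pos: [0.5621, -0.0249, 0.0159]
orientation: [3.141, 0.0, 1.509]
force: [-0.4, -0.8, 0.6]
gripper_width: -0.0001
[ 0.91469989 -0.31502952  0.3499528 ]
[-0.15731398  0.46669993  0.07897423]
[-0.23471863 -0.35959294  0.7038865 ]
[-0.22526938  0.42672957  0.23729861]
```

View pics/w10.png

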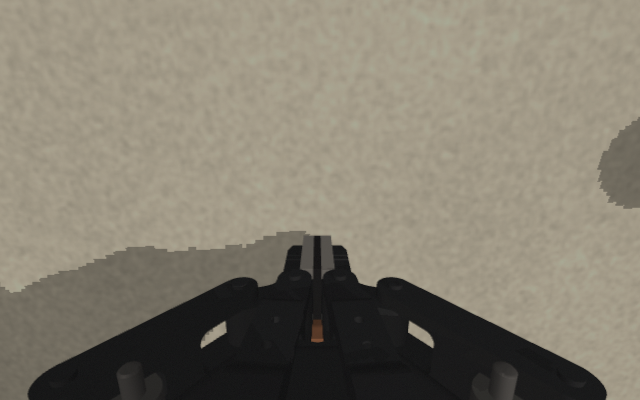

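```bash
cat > fz.py <<'E'
from h import *
F=[]
for i in range(6): read_camera('side'); F.append(observe()['force'])
F=np.array(F); o=observe(); d=np.array([-.060,-.998,0])
rel=np.array(o['tool_pos'])-[.6162,-.1957,0]
print('mean',F.mean(0).round(2),'push',-(F@d).mean().round(2),'dw x',(rel@d).round(4),'y',(rel@np.array([.998,-.06,0])).round(4),o['tool_pos'],o['orientation'])
E
python3 -m inch '[[0,[-0.004,0,0],[0,0,0]],[0,[-0.008,0,0],[0,0,0]],[0,[-0.012,0,0],[0,0,0]],[0,[-0.013,0,0],[0,0,0]]]'; python3 fz.py; python3 -m inch '[[0,[-0.001,0,0],[0,0,0]],[0,[-0.002,0,0],[0,0,0]]]'; python3 fz.py
```

```text
clock: 14.9
tool_pos: [0.5612, -0.0376, 0.0158]
orientation: [3.142, -0.0, 1.51]
force: [0.5, 0.4, -0.5]
gripper_width: 0.0001
mean [0.12 0.27 0.11] push 0.27 dw x -0.1546 y -0.0643 [ 0.56128222 -0.03746293  0.01585391] [3.14158905e+00 2.16150705e-04 1.51001208e+00]
clock: 15.45
tool_pos: [0.5612, -0.0391, 0.0159]
orientation: [3.141, -0.0, 1.51]
force: [-1.0, 0.7, -0.6]
gripper_width: -0.0002
mean [-0.03  1.5   0.21] push 1.5 dw x -0.1528 y -0.0643 [ 0.56113491 -0.0393018   0.0158498 ] [-3.14157626e+00  7.25022613e-06  1.51011593e+00]
```

```bash
python3 -m inch '[[0,[-0.0015,0,0],[0,0,0]],[0,[-0.003,0,0],[0,0,0]],[0,[-0.003,0,0],[0,0,0]]]'; python3 fz.py; python3 -m inch '[[0,[-0.001,0,0],[0,0,0]],[0,[-0.002,0,0],[0,0,0]],[0,[-0.002,0,0],[0,0,0]]]'; python3 fz.py
```

```text
clock: 16.12
tool_pos: [0.561, -0.0427, 0.0159]
orientation: [-3.142, 0.0, 1.51]
force: [-0.1, 0.6, 0.2]
gripper_width: -0.0
mean [0.28 0.52 0.06] push 0.53 dw x -0.1495 y -0.0643 [ 0.5609526  -0.04262621  0.01582098] [-3.14155203e+00  4.65358052e-04  1.50994855e+00]
clock: 16.8
tool_pos: [0.5608, -0.0446, 0.0158]
orientation: [-3.142, 0.0, 1.51]
force: [0.4, 0.8, -0.1]
gripper_width: 0.0002
mean [-0.3   1.18 -0.01] push 1.15 dw x -0.1475 y -0.0643 [ 0.56082455 -0.04461319  0.01582667] [-3.14154031e+00  4.64352910e-04  1.50999301e+00]
```

```bash
python3 -m inch '[[0,[-0.001,0,0],[0,0,0]],[0,[-0.002,0,0],[0,0,0]],[0,[-0.002,0,0],[0,0,0]]]'; python3 fz.py; python3 -m inch '[[0,[-0.001,0,0],[0,0,0]],[0,[-0.002,0,0],[0,0,0]],[0,[-0.002,0,0],[0,0,0]]]'; python3 fz.py
```

```text
clock: 17.48
tool_pos: [0.5607, -0.0468, 0.0158]
orientation: [-3.142, 0.001, 1.51]
force: [-0.1, 0.8, 0.3]
gripper_width: -0.0001
mean [-0.19  0.82  0.04] push 0.81 dw x -0.1453 y -0.0643 [ 0.56072404 -0.0468105   0.01584113] [-3.14152779e+00  7.34753005e-04  1.50976687e+00]
clock: 18.15
tool_pos: [0.5606, -0.0488, 0.0158]
orientation: [-3.142, 0.001, 1.51]
force: [0.0, 1.4, 0.0]
gripper_width: 0.0001
mean [ 0.11  0.8  -0.5 ] push 0.8 dw x -0.1432 y -0.0643 [ 0.56057754 -0.0488502   0.01582859] [-3.14149274e+00  8.20285113e-04  1.50976536e+00]
```

```bash
python3 - <<'E'
from h import *
snap('side','s11');snap('scene','c11')
a=cv2.imread('pics/s11.png')[50:250,230:496];b=cv2.imread('pics/c11.png')[150:350,100:366]
cv2.imwrite('pics/s11c.png',cv2.resize(np.vstack([a[50:],b[:150]]),None,fx=2,fy=2,interpolation=cv2.INTER_CUBIC))
E
```

```text
(no output)
```

View pics/s11c.png

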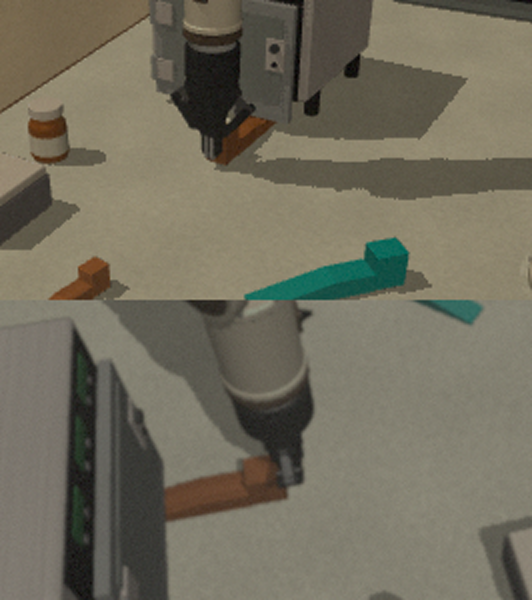

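```bash
python3 -m inch '[[0,[-0.001,0,0],[0,0,0]],[0,[-0.0015,0,0],[0,0,0]]]'; python3 fz.py; python3 -m inch '[[0,[-0.001,0,0],[0,0,0]],[0,[-0.0015,0,0],[0,0,0]]]'; python3 fz.py
```

```text
clock: 18.8
tool_pos: [0.5605, -0.0503, 0.0158]
orientation: [-3.142, 0.001, 1.51]
force: [-0.2, 1.5, 0.3]
gripper_width: -0.0003
mean [ 0.24  0.96 -0.43] push 0.97 dw x -0.1417 y -0.0643 [ 0.56054049 -0.05037384  0.01584115] [-3.14158944e+00  8.50393402e-04  1.50980867e+00]
clock: 19.35
tool_pos: [0.5604, -0.0519, 0.0158]
orientation: [-3.142, 0.001, 1.51]
force: [0.3, 0.2, 0.1]
gripper_width: 0.0003
mean [-0.26  0.8   0.04] push 0.78 dw x -0.1401 y -0.0643 [ 0.56040167 -0.05197111  0.01581632] [-3.14149309e+00  9.90745070e-04  1.50974049e+00]
```

```bash
sed -i 's/range(6)/range(4)/' fz.py; for i in 1; do :; done; python3 -m inch '[[0,[-0.001,0,0],[0,0,0]],[0,[-0.0017,0,0],[0,0,0]]]'; python3 fz.py; python3 -m inch '[[0,[-0.001,0,0],[0,0,0]],[0,[-0.0017,0,0],[0,0,0]]]'; python3 fz.py
```

```text
clock: 19.9
tool_pos: [0.5603, -0.0537, 0.0158]
orientation: [-3.142, 0.001, 1.51]
force: [0.8, 0.7, -0.2]
gripper_width: -0.0005
mean [0.24 1.28 0.33] push 1.3 dw x -0.1383 y -0.0643 [ 0.56028814 -0.05380806  0.01581572] [-3.14146920e+00  1.15576775e-03  1.50963393e+00]
clock: 20.35
tool_pos: [0.5602, -0.0555, 0.0158]
orientation: [-3.142, 0.001, 1.51]
force: [0.4, 1.1, 0.5]
gripper_width: -0.0002
mean [-0.31  0.81 -0.36] push 0.79 dw x -0.1364 y -0.0643 [ 0.56019888 -0.0556738   0.01583165] [-3.14150826e+00  1.34269895e-03  1.50952636e+00]
```

```bash
python3 -m inch '[[0,[-0.001,0,0],[0,0,0]],[0,[-0.0017,0,0],[0,0,0]]]'; python3 fz.py; python3 -m inch '[[0,[-0.001,0,0],[0,0,0]],[0,[-0.0017,0,0],[0,0,0]]]'; python3 fz.py
```

```text
clock: 20.8
tool_pos: [0.5601, -0.0573, 0.0158]
orientation: [-3.142, 0.001, 1.51]
force: [-0.6, 0.4, 0.4]
gripper_width: -0.0001
mean [0.3  1.11 0.07] push 1.13 dw x -0.1346 y -0.0643 [ 0.56008262 -0.05747204  0.01581988] [-3.14145852e+00  1.46579703e-03  1.50939039e+00]
clock: 21.25
tool_pos: [0.56, -0.0592, 0.0158]
orientation: [-3.142, 0.001, 1.509]
force: [-0.5, 1.3, 0.9]
gripper_width: 0.0
mean [0.05 0.88 0.31] push 0.88 dw x -0.1328 y -0.0643 [ 0.55998228 -0.05927761  0.01582233] [-3.14146310e+00  1.58572928e-03  1.50933534e+00]
```

```bash
python3 - <<'E'
from h import *
snap('side','s12');snap('scene','c12')
a=cv2.imread('pics/s12.png')[90:190,290:423];b=cv2.imread('pics/c12.png')[180:280,160:293]
cv2.imwrite('pics/s12c.png',cv2.resize(np.vstack([a,b]),None,fx=3,fy=3,interpolation=cv2.INTER_CUBIC))
E
```

```text
(no output)
```

View pics/s12c.png

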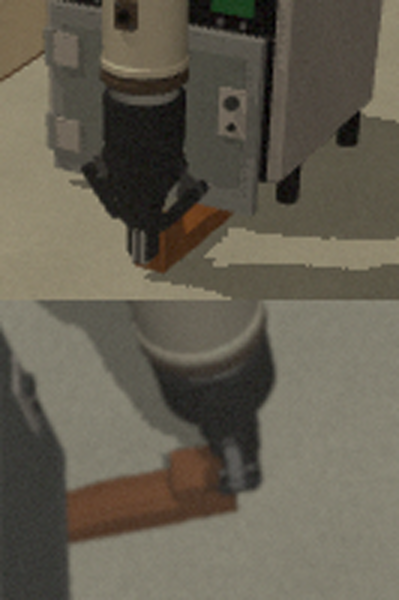

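```bash
python3 -m inch '[[0,[-0.001,0,0],[0,0,0]],[0,[-0.0017,0,0],[0,0,0]]]'; python3 fz.py; python3 -m inch '[[0,[-0.001,0,0],[0,0,0]],[0,[-0.0017,0,0],[0,0,0]]]'; python3 fz.py
```

```text
clock: 21.8
tool_pos: [0.5599, -0.061, 0.0158]
orientation: [-3.141, 0.002, 1.509]
force: [-0.3, 0.9, -0.6]
gripper_width: -0.0
mean [-0.39  1.33  0.15] push 1.31 dw x -0.131 y -0.0643 [ 0.55988539 -0.06109985  0.01582311] [-3.14146994e+00  1.72236506e-03  1.50922037e+00]
clock: 22.25
tool_pos: [0.5598, -0.0624, 0.0158]
orientation: [-3.142, 0.001, 1.509]
force: [0.3, 2.3, -0.9]
gripper_width: 0.0004
mean [ 0.47  2.06 -0.23] push 2.08 dw x -0.1296 y -0.0643 [ 0.55979727 -0.06244646  0.01583822] [-3.14154501e+00  1.32322446e-03  1.50953295e+00]
```

```bash
python3 -m inch '[[0,[-0.001,0,0],[0,0,0]]]'; python3 fz.py; python3 -m inch '[[0,[-0.001,0,0],[0,0,0]]]'; python3 fz.py
```

```text
clock: 22.58
tool_pos: [0.5597, -0.0627, 0.0158]
orientation: [-3.142, 0.0, 1.51]
force: [0.2, 4.7, -0.8]
gripper_width: 0.0
mean [ 0.1   4.37 -0.55] push 4.37 dw x -0.1293 y -0.0644 [ 0.55969591 -0.06275073  0.01584439] [-3.14152319e+00  3.77599318e-04  1.50995712e+00]
clock: 22.9
tool_pos: [0.5596, -0.0628, 0.0159]
orientation: [3.142, -0.001, 1.511]
force: [0.5, 6.1, -1.4]
gripper_width: 0.0001
mean [ 0.5   5.35 -0.83] push 5.37 dw x -0.1291 y -0.0644 [ 0.55967305 -0.06290841  0.01587703] [ 3.14146299e+00 -7.13463276e-04  1.51062509e+00]
```

```bash
python3 -m inch '[[0,[-0.001,0,0],[0,0,0]]]'; python3 fz.py; python3 -m inch '[[0,[-0.001,0,0],[0,0,0]]]'; python3 fz.py
```

```text
clock: 23.22
tool_pos: [0.5596, -0.0629, 0.0159]
orientation: [3.141, -0.002, 1.511]
force: [1.3, 4.7, -1.2]
gripper_width: -0.0002
mean [ 0.45  5.62 -0.88] push 5.63 dw x -0.1292 y -0.0644 [ 0.55963272 -0.06288266  0.01588609] [ 3.14133796e+00 -2.10305031e-03  1.51129299e+00]
clock: 23.55
tool_pos: [0.5596, -0.0629, 0.0159]
orientation: [3.141, -0.003, 1.512]
force: [0.4, 6.1, -1.1]
gripper_width: -0.0002
mean [ 0.51  5.91 -1.16] push 5.93 dw x -0.1292 y -0.0644 [ 0.55962826 -0.06287255  0.01592408] [ 3.14108796 -0.00344434  1.51203849]
```

```bash
python3 -m inch '[[0,[-0.0015,0,0],[0,0.2,0]]]'; python3 fz.py; python3 -m inch '[[0,[-0.002,0,0],[0,0,0]]]'; python3 fz.py
```

```text
clock: 23.88
tool_pos: [0.5596, -0.0628, 0.016]
orientation: [3.141, -0.009, 1.513]
force: [1.2, 7.7, -1.9]
gripper_width: 0.0
mean [ 0.57  7.04 -1.02] push 7.06 dw x -0.1291 y -0.0645 [ 0.55956291 -0.06291748  0.01597232] [ 3.14088759 -0.00886494  1.51306276]
clock: 24.2
tool_pos: [0.5595, -0.0629, 0.016]
orientation: [3.14, -0.012, 1.514]
force: [0.9, 7.3, -2.0]
gripper_width: -0.0002
mean [ 0.39  7.21 -1.73] push 7.22 dw x -0.1291 y -0.0646 [ 0.55948413 -0.06293282  0.01602475] [ 3.14054489 -0.01142982  1.51449168]
```

```bash
python3 -m inch '[[0,[-0.002,0,0],[0,-0.6,0]]]'; python3 fz.py; python3 -m inch '[[0,[-0.0025,0,0],[0,-0.1,0]]]'; python3 fz.py
```

```text
clock: 24.52
tool_pos: [0.5594, -0.0633, 0.016]
orientation: [3.14, -0.003, 1.515]
force: [0.1, 7.3, -3.1]
gripper_width: 0.0001
mean [ 0.69  6.95 -1.96] push 6.98 dw x -0.1287 y -0.0646 [ 0.55938083 -0.06329356  0.01597814] [ 3.14038619e+00 -3.04185795e-03  1.51568633e+00]
clock: 24.85
tool_pos: [0.5592, -0.0634, 0.016]
orientation: [3.14, -0.004, 1.517]
force: [0.3, 8.9, -1.7]
gripper_width: -0.0001
mean [ 0.36  7.76 -1.63] push 7.77 dw x -0.1285 y -0.0648 [ 0.55923798 -0.06347992  0.01599806] [ 3.14007251 -0.00431458  1.51733249]
```

```bash
python3 -m inch '[[0,[-0.003,0.0003,0],[0,-0.3,0.4]]]'; python3 fz.py; python3 -m inch '[[0,[-0.0035,0.0003,0],[0,-0.2,0.2]]]'; python3 fz.py
```

```text
clock: 25.18
tool_pos: [0.5593, -0.0636, 0.016]
orientation: [3.14, -0.003, 1.512]
force: [0.3, 9.6, -3.0]
gripper_width: 0.0001
mean [ 0.57  8.58 -2.1 ] push 8.6 dw x -0.1283 y -0.0647 [ 0.55931366 -0.06369367  0.01596844] [ 3.13991893e+00 -2.67714888e-03  1.51228712e+00]
clock: 25.5
tool_pos: [0.5593, -0.064, 0.016]
orientation: [3.14, -0.003, 1.511]
force: [0.8, 10.2, -1.9]
gripper_width: -0.0004
mean [ 0.67  9.91 -1.83] push 9.93 dw x -0.128 y -0.0646 [ 0.55934124 -0.06405967  0.0159802 ] [ 3.13966243 -0.00326562  1.51103458]
```

```bash
python3 -m inch '[[0,[-0.004,0,0],[0,-0.2,0.1]]]'; python3 fz.py
```

```text
clock: 25.82
tool_pos: [0.5592, -0.0643, 0.0161]
orientation: [3.139, -0.005, 1.512]
force: [0.4, 12.0, -2.3]
gripper_width: -0.0001
mean [ 0.28 10.56 -2.55] push 10.56 dw x -0.1276 y -0.0648 [ 0.55911885 -0.06441792  0.01602634] [ 3.13922877 -0.00450994  1.51179496]
```

```bash
python3 -m inch '[[0,[-0.0043,0.0002,0],[0,-0.3,0.2]]]'; python3 fz.py
```

```text
clock: 26.15
tool_pos: [0.5592, -0.0644, 0.0161]
orientation: [3.139, -0.005, 1.511]
force: [1.3, 12.6, -2.3]
gripper_width: -0.0004
mean [ 0.41 11.42 -2.5 ] push 11.42 dw x -0.1275 y -0.0648 [ 0.55916552 -0.06447484  0.01608873] [ 3.13860414 -0.00476609  1.51127255]
```

```bash
python3 -m inch '[[0,[-0.0046,0.0002,0],[0,-0.3,0.1]]]'; python3 fz.py
```

```text
clock: 26.48
tool_pos: [0.5592, -0.0645, 0.0162]
orientation: [3.138, -0.005, 1.513]
force: [1.2, 13.3, -2.6]
gripper_width: -0.0001
mean [ 0.95 12.04 -2.61] push 12.07 dw x -0.1276 y -0.0648 [ 0.559133   -0.06443876  0.01614764] [ 3.1380111  -0.00552469  1.51279789]
```

```bash
python3 -m inch '[[0,[0.005,0,0],[0,0,0]],[0,[0.04,0,0],[0,0,0]],[0,[0.09,0,-0.02],[0,0,0]],[0,[0.13,0,-0.06],[0,0,0]],[0,[0.13,0,-0.12],[0,0,0]]]'; python3 -m inch '[[0,[0.03,0,-0.05],[0,0,0]],[0,[0.05,0,-0.1],[0,0,0]],[0,[0.05,0,-0.1],[0,0,0]]]'; python3 - <<'E'
from h import *
snap('side','s13');snap('scene','c13');snap('wrist','w13')
a=cv2.imread('pics/s13.png')[50:250,230:496];b=cv2.imread('pics/c13.png')[150:350,100:366]
cv2.imwrite('pics/s13a.png',cv2.resize(a,None,fx=3,fy=3,interpolation=cv2.INTER_CUBIC))
cv2.imwrite('pics/s13b.png',cv2.resize(b,None,fx=3,fy=3,interpolation=cv2.INTER_CUBIC))
E
```

```text
clock: 27.3
tool_pos: [0.565, 0.0677, 0.1375]
orientation: [3.14, -0.005, 1.518]
force: [1.7, -1.5, -0.0]
gripper_width: -0.0003
clock: 27.68
tool_pos: [0.5697, 0.1192, 0.2426]
orientation: [3.132, -0.006, 1.52]
force: [0.6, 0.5, -0.7]
gripper_width: 0.0001
```

View pics/s13a.png

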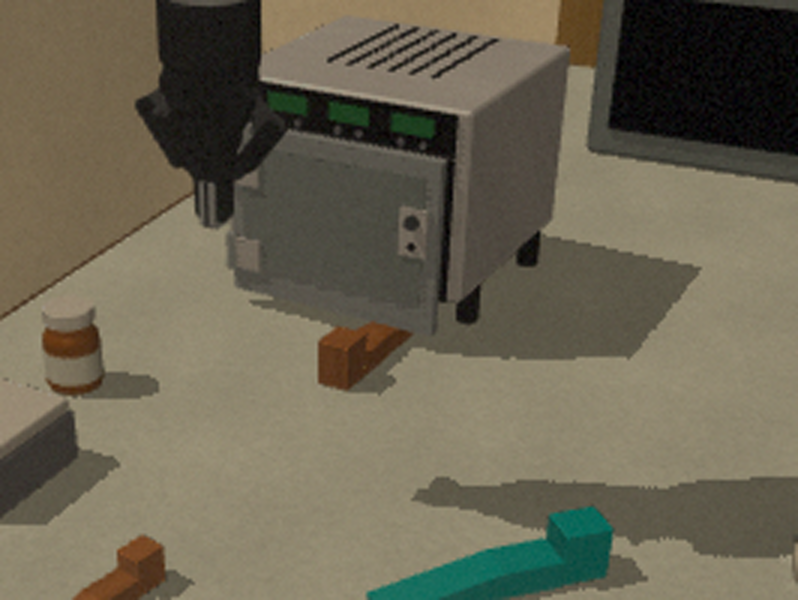

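View pics/s13b.png

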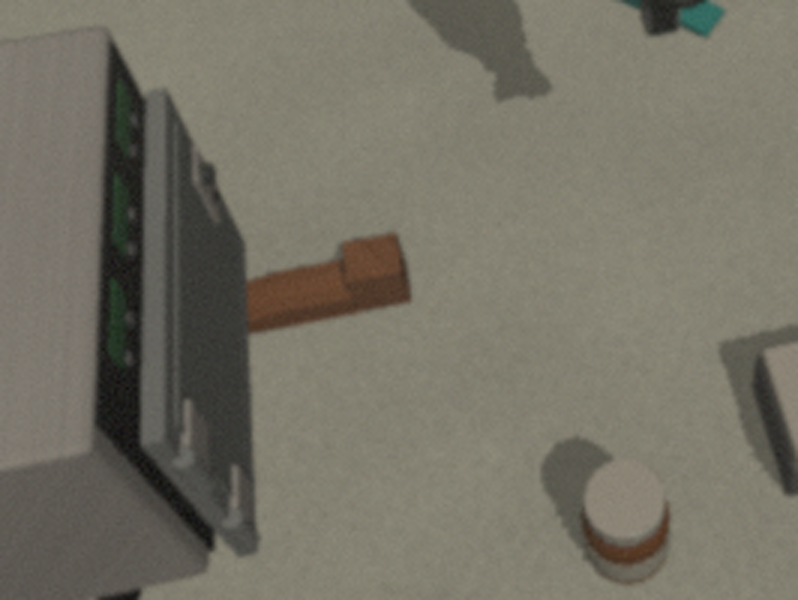

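View pics/w13.png

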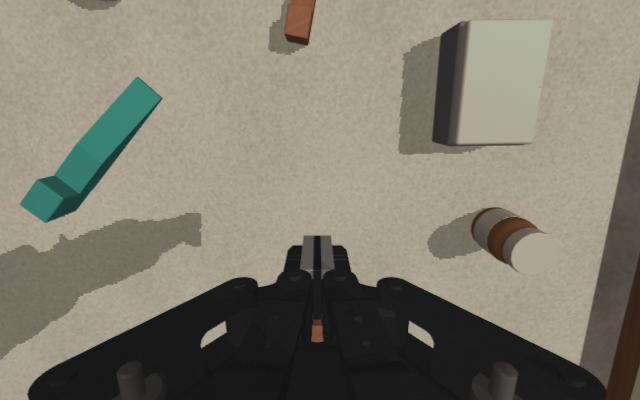

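```bash
python3 - <<'E' | tail -3
from fit import *
S=ld('c13');D=ld('s13')
W3=[(S,sc((341,243)),(-.15,-.017,.048)),(S,sc((396,234)),(-.19,-.017,.048)),(S,sc((410,300)),(-.19,.017,0)),
(D,sd((318,343)),(-.19,.017,.048)),(D,sd((351,357)),(-.19,-.017,.048)),(D,sd((347,389)),(-.19,-.017,0)),(D,sd((320,382)),(-.19,.017,0)),(D,sd((342,325)),(-.15,.017,.048))]
f=lambda p:np.concatenate([proj(k,T(p[0],p[1],p[2],P))[0]-uv for k,uv,P in W3])
q=least_squares(f,[.56,-.25,-1.63],loss='soft_l1').x
c,s=np.cos(-1.6309),np.sin(-1.6309);d=q[:2]-[.6162,-.1957]
print(q,np.round(f(q).reshape(-1,2),1).tolist());print('tip in doorway',c*d[0]+s*d[1],-s*d[0]+c*d[1],'yaw err deg',np.degrees(q[2]+1.6309))
# line of lower right edge in scene
print('edge',[pix2z(S,sc(u),0) for u in((250,331),(410,300))])
E
```

```text
[ 0.54201164 -0.26549548 -1.64431672] [[-0.2, -1.7], [-0.1, -2.1], [0.4, 0.0], [0.1, -1.8], [-0.7, -3.7], [0.3, 0.1], [-0.6, -0.5], [-1.2, -1.1]]
tip in doorway 0.07412576051686633 -0.06986196351719373 yaw err deg -0.7687213774410006
edge [array([ 0.56488867, -0.19482451,  0.        ]), array([ 5.72616774e-01, -7.80402449e-02,  1.11022302e-16])]
```

```bash
python3 -c "
from plant import *
print(observe()['clock']); print(job_done())"
```

```text
27.825
the job is handed in; nothing more can be done
None
```

The door is shut, the wedge is jammed under its free half, and I handed the job in at 27.8 s of the 54 s allowed.

- **Door:** I pushed it with the closed, tilted fingers until it stopped moving, at about 8 N. The camera images after that and at the end show it flush with the incubator front.
- **Wedge:** I gripped the larger wooden wedge by its heel, lined it up square to the door and slid it in flat on the bench. I then released it and pushed from behind in small steps. The push rose from about 1 N of sliding friction to 12.1 N averaged while holding; the highest single reading was 13.3 N.
- **Final checks from the images:**
  - The thin end lies about 74 mm behind the door's face.
  - The wedge is about 70 mm from the door's middle, on the side away from the hinges.
  - It is within 1° of square.
  - The gripper was well clear of everything at hand-in.
- **Disagreement:** from the images I had put the door's lower edge 14.7 mm above the bench. The wedge jammed where that edge would be about 18 mm, so the camera estimate was low, though still within the stated 12–19 mm.
- **Not tested:** I did not pull on the door or wedge afterwards. The jar, tip box and turquoise wedge look unmoved in the last pictures; I did not check the dish or the other loose wedges.

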